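# Put the jug, canister and dredger back in their own places

### The job

Three things have been put down in each other's places: stand the milk jug in the middle of the cork pot stand, the flour canister in the middle of the kitchen scale's platform and the sugar dredger in the middle of its round steel tray, where each belongs. The empty marble board is a free spot for standing one of them meanwhile; set things down upright, do not drop or tip them, and leave the fork, the brush and the egg cup where they are.

Things in the scene. Friction and masses are not known exactly. Their poses are not given: they have to be found in the camera images.
- jug: Small open milk jug of bright steel, round with straight sides, 64 mm across and 78 mm high, 0.2 kg. Origin at the centre of its underside, z up. A strap handle stands out along its +y to 60 mm from the axis, a small pouring lip along -y to 44 mm, so grasp it across its x axis, 35 to 50 mm above its underside.
- canister: Flour canister of white glazed stoneware, square, 64 x 64 mm with rounded corners, with a wooden lid (fixed on) and a small round knob; the square part is 92 mm high, 108 mm with the knob, 0.38 kg. Origin at the centre of its underside, z up, x and y square to its sides. Grasp across two parallel sides, 45 to 70 mm above its underside.
- dredger: Sugar dredger (shaker): plain round aluminium can 62 mm across, with a 65 mm collar from 81 to 93 mm up and a perforated steel dome to 106 mm, no handle, 0.24 kg. Origin at the centre of its underside, z up; grasp across any diameter, 45 to 70 mm above its underside.
- scale: Digital kitchen scale, fixed: flat white body 175 x 130 mm with a dark display on its front end and a round steel platform 120 mm across. Origin on the table under the middle of the platform, z up, the display towards its -x (body from 110 mm in front to 65 mm behind); the platform's top is flat and rigid, 34 mm above the origin. The milk jug stands on it at the start.
- tray: Round shallow steel catch tray, fixed, 124 mm across the rim, with a rim 12 mm high; inside it is flat and about 110 mm across, its floor 4 mm above the origin. Origin on the table under its middle, z up. The flour canister stands in it at the start.
- trivet: Round cork pot stand, fixed, 120 mm across and 10 mm thick. Origin on the table under its middle, z up. The sugar dredger stands on it at the start.
- board: Small square white marble board, fixed, 130 x 130 mm and 12 mm thick, empty at the start: a free spot to stand something on for the moment. Origin on the table under its middle, z up.
- fork: Steel table fork lying on the table between the standing places, 190 mm long, 24 mm wide, 7 mm high, prongs towards its +x. Origin on the table near its middle. Only to be left alone.
- brush: Pastry brush with a wooden handle lying on the table between the standing places, 195 mm long, 32 mm wide, 15 mm high, bristles towards its +x. Origin on the table near its middle. Only to be left alone.
- egg_cup: White egg cup with a brown egg, 48 mm across and 81 mm high, on the table beyond the standing places. Origin at the centre of its underside. Only to be left alone.
Things that resemble listed ones, but are neither listed nor needed, are in the scene too. Several things have the shape of the tray; the one meant has the colours described above.

How it is judged:
At the end, for the whole second after the job is handed in: The milk jug stands on the cork pot stand, the flour canister on the scale's platform and the sugar dredger in the steel tray, each within 15 mm of the middle, upright (within about 6 degrees), resting on its surface, at rest and let go (horizontal distance between jug and trivet below 0.015 m and z of jug in the frame of trivet between 0.006 and 0.015 m and angle between each of jug, canister, dredger's own z axis and vertical below 0.1 rad and linear speed of each of jug, canister, dredger below 0.03 m/s and contact force between the fingers and jug below 0.1 N and horizontal distance between canister and scale below 0.015 m and z of canister in the frame of scale between 0.03 and 0.039 m and contact force between the fingers and canister below 0.1 N and horizontal distance between dredger and tray below 0.015 m and z of dredger in the frame of tray between 0 and 0.009 m and contact force between the fingers and dredger below 0.1 N); the robot touches nothing.
It fails at once if the jug, the canister or the dredger is tipped by more than about 30 degrees (angle between any of jug, canister, dredger's own z axis and vertical above 0.52 rad).
It fails at once if the jug, the canister or the dredger is dropped or thrown (falls free by more than about 3 cm) ((linear speed of jug above 0.8 m/s and contact force between the fingers and jug below 0.05 N) or (linear speed of canister above 0.8 m/s and contact force between the fingers and canister below 0.05 N) or (linear speed of dredger above 0.8 m/s and contact force between the fingers and dredger below 0.05 N)).
It fails at once if the fork, the brush or the egg cup is moved by more than 25 mm (distance of any of fork, brush, egg_cup from where it was at the start of the episode above 0.025 m).
It also fails if it takes over 120 s, if anything falls off the work surface, if the arm or the gripper's body presses on something with over 40 N, if the wrist force passes 120 N, or if a joint passes its speed limit or range.

### The arm

A 7-joint arm with a two-finger parallel gripper is mounted at the origin on the work surface. World frame = base frame: x ahead of the robot, y to its left, z up, the work surface at z = 0. Lengths are in m, angles in rad, forces in N, time in s.
With the tool pointing down it reaches from about 0.425 to 0.925 m from the base axis. Payload 6.8 kg.
Tool frame: the origin (TCP) lies at the very end of the fingers, on their centre line; the grasp point (between the pads) lies 19 mm behind it; z points along the fingers, y is the line along which they close (so a half turn about z gives the same grasp; the last joint's range is limited). The gripper opens to 85 mm and grips with 20 to 120 N. Pads are 22 mm wide; open, the fingers measure 114 mm over their backs; the gripper's body (76 mm by 85 mm) begins 54 mm behind the grasp point. The pads swing forward as they close: fully open they stand 13 mm farther back than shut.
Start: joints at [1.227, 0.477, 0.022, 1.555, -0.011, 1.109, -0.083], TCP at [0.158, -0.656, 0.231] pointing down, gripper open.
Joint ranges: [-2.96, 2.96], [-0.34, 2.1], [-1.41, 1.46], [0.24, 2.44], [-1.37, 4.51], [0.17, 1.92], [-2.96, 2.96]. Speed limits (rad/s): [2.39, 2.39, 3.14, 3.14, 3.14, 3.14, 3.14].

### API

Orientations are given as a unit quaternion [w, x, y, z].
In Python, from station import * gives the robot as it stands.
- The arm moves only by the tool jog_arm, never from a script. Its argument "moves" is one flat list of numbers, 7 for each row, row after row: the shift along the tool's x, y, z normalised to -1 to 1, where 1 is 20 mm, then the turn, a rotation vector about the tool's x, y, z normalised to -1 to 1, where 1 is 4 degrees, then the opening, from 0 (shut) to 1 (fully open). In form: [x, y, z, rx, ry, rz, claw, x, y, z, rx, ry, rz, claw, ...]. A call has exactly 8 rows; each row shifts and turns the commanded pose from where the row before left it, along the tool's axes as they then stand; what a row does not reach is not made up. A row lasts 1/12 s, in which the tool goes at most 41.7 mm and 7.16 degrees, less where a joint would pass 70% of its speed; a pose out of reach is approached as far as the arm can. A call with a number of a shift or a turn outside -1 to 1 is refused whole. A call with a gripper value outside its range is refused whole. The fingers move at their own pace and stop on an object; "grip_force" is the grip in N (left out, the last holds). Time passes only in rows, so rows that do not move let the fingers close, or fill a call up. It gives the time, the measured TCP pose, the force, the opening and the grip force at its end, in the units of the state.
- get_obs(): the state, without advancing time (a new reading comes with each control period).
- read_camera(name): name is "side" or "top"; returns a dict with "color" (480x640x3 uint8, blue, green, red), "fx", "fy", "cx", "cy" (pixels), "k1" (the pictures are not rectified: a ray, as slopes to the right and down, at radius r is drawn at 1 + k1 r^2 times it, then the intrinsics apply), "rvec" (rotation vector, rad) and "tvec" (3), from world to camera coordinates, as OpenCV has them. Camera axes: x right, y down, z forward; pixel columns grow to the right and rows downward; lengths in m; the calibration is good to about 2 mm. A picture is of the moment at which its call begins. There is no depth.
- hand_in(): hands the job in; it is judged then, once.
The state is a dict: "t": time; "q": joint angles; "joint_vel": joint speeds; "joint_torque": joint torques, N m; "eef_pos": TCP position; "tool_rot": TCP orientation; "contact_force": force on the tool from outside, world axes, zero at the start; "torque": the same for the moment, N m; "gripper_width": opening from 0.0 (shut) to 1.0 (fully open); "grasp_force": force on a finger pad.
Only numpy, scipy, OpenCV 4.12 (cv2) and the standard library are available. Lean on these libraries where they do the work, as an engineer would, in place of code of your own. Each camera call takes 0.05 s, during which the arm holds its last target. There are 200 camera calls.

## Working session

There is one attempt and no reset: what is moved stays moved. The work goes in short steps, Python scripts to look and compute and a tool call to move; the robot and the scene stay as the last step left them, time stands still between calls to the robot, and variables do not carry over. Pictures are saved under pics/ and viewed, at most 14 in all, crops included, and the job is handed in when it is done.

Besides the shell and the picture viewer there is one more tool, called as name(argument=value, ...), one argument or row to a line, values as JSON. jog_arm: Moves the arm, as the interface text tells. Scaled input: -1 to 1 covers 20 mm each way for a shift and 4 degrees each way for a turn. Its arguments: {"type":"object","properties":{"moves":{"type":"array"},"grip_force":{"type":"number"}},"required":["moves"]}

```bash
mkdir -p pics; cat > h.py <<'E'
import numpy as np, cv2
from station import *
def cam(n):
    c=read_camera(n); R=cv2.Rodrigues(np.array(c["rvec"],float))[0]
    c["R"]=R; c["K"]=np.array([[c["fx"],0,c["cx"]],[0,c["fy"],c["cy"]],[0,0,1.]]); c["D"]=np.array([c["k1"],0,0,0,0.])
    c["C"]=-R.T@np.array(c["tvec"],float).ravel(); return c
def onplane(c,uv,z):
    # pixels -> world points on plane z
    p=cv2.undistortPoints(np.array(uv,float).reshape(-1,1,2),c["K"],c["D"]).reshape(-1,2)
    d=np.c_[p,np.ones(len(p))]@c["R"]
    return c["C"]+d*((z-c["C"][2])/d[:,2])[:,None]
def proj(c,P):
    return cv2.projectPoints(np.array(P,float).reshape(-1,1,3),np.array(c["rvec"],float),np.array(c["tvec"],float),c["K"],c["D"])[0].reshape(-1,2)
E
python3 - <<'E'
from h import *
for n in("top","side"):
    c=cam(n); cv2.imwrite(f"pics/{n}0.png",c["color"]); print(n,c["C"],c["fx"],c["k1"])
o=get_obs(); print(o)
E
```

```text
top [0.35155827 0.1462997  1.18905314] 504.6685801990942 -0.13841001750513265
side [-0.04861646  1.00001664  0.70105182] 511.57016378922066 -0.04856519483158711
{'t': 0.1, 'q': array([ 1.22689801,  0.47774456,  0.02234686,  1.55631464, -0.01150558,
        1.10932376, -0.08309441]), 'joint_vel': array([-8.89025993e-04, -2.49242165e-03, -1.26385455e-03, -3.15449852e-03,
       -1.47707496e-04,  6.04858789e-04,  6.85276139e-05]), 'joint_torque': array([ 5.58397893e-03, -5.97755563e+01,  1.61407817e+00, -2.81949681e+01,
        1.28724807e-02,  4.99742600e-03, -2.14867833e-05]), 'eef_pos': array([ 0.15755981, -0.65581439,  0.23042087]), 'tool_rot': array([-8.16224875e-04,  9.93056435e-01,  1.17635994e-01, -1.56316019e-04]), 'contact_force': array([-0.01282565,  0.37503506,  0.48831123]), 'torque': array([-0.04550274,  0.00285532,  0.00261703]), 'grasp_force': 0.0, 'gripper_width': 0.9994149694417769}
```

View pics/top0.png

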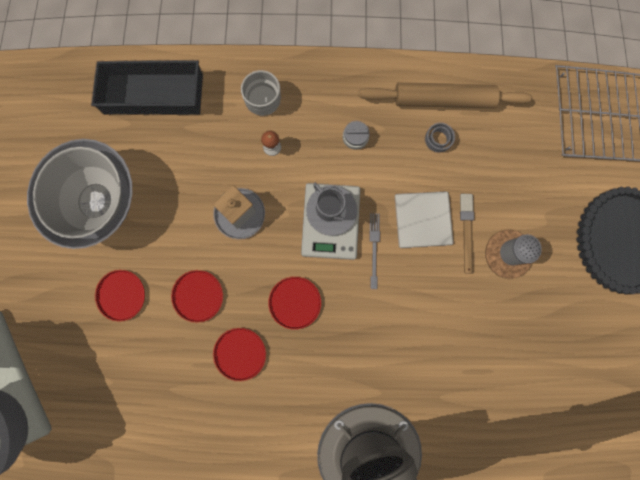

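View pics/side0.png

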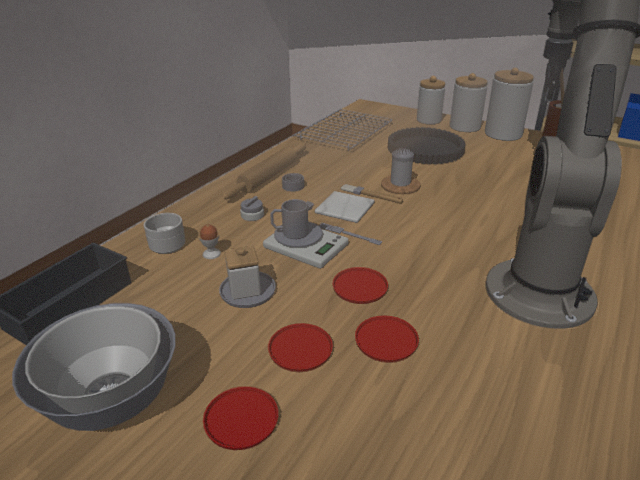

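The top view has +x up and +y left. The tray with the canister is at about (240,213), the scale and jug at (331,215), the board at (424,220) and the trivet with the dredger at (512,252). The fork is at (375,250), the brush at (468,235) and the egg cup at (271,143). The side view shows the same layout. I'll zoom in next.

```bash
python3 - <<'E'
import cv2
im=cv2.imread("pics/top0.png")
a=cv2.resize(im[175:275,205:365],None,fx=5,fy=5,interpolation=cv2.INTER_CUBIC)
b=cv2.resize(im[180:280,390:550],None,fx=5,fy=5,interpolation=cv2.INTER_CUBIC)
cv2.imwrite("pics/a.png",a);cv2.imwrite("pics/b.png",b)
E
```

```text
(no output)
```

View pics/a.png

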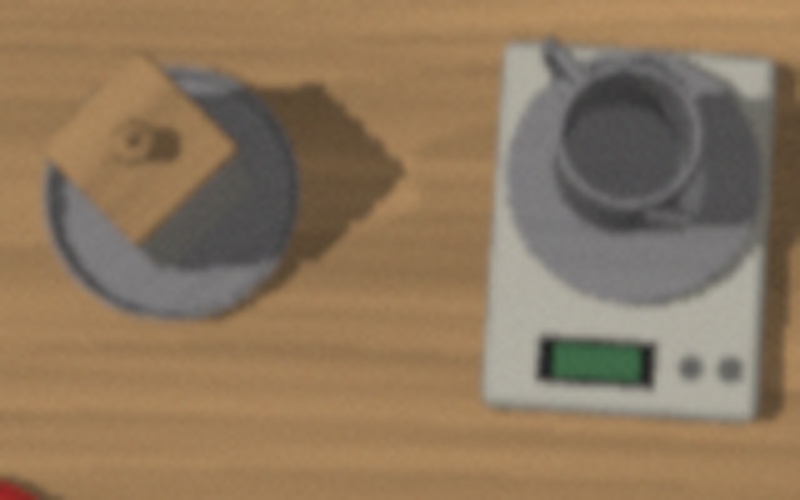

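View pics/b.png

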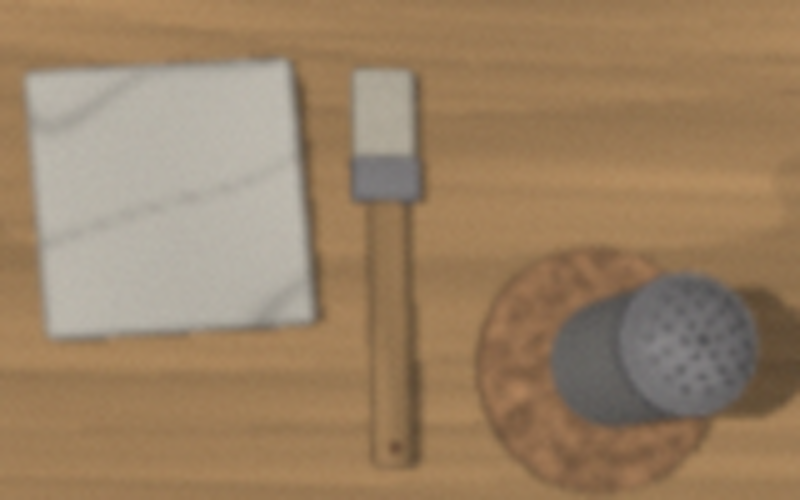

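Top view crops: the canister lid is a diamond centred at about (233,205), the jug handle points up-left and its lip down-right, the board is tilted slightly, and the dredger stands slightly off the trivet centre. I'll cast rays from the edge points and check them in both views.

```bash
cat > m.py <<'E'
from h import *
c=cam("top"); s=cam("side")
A=lambda P:(np.array(P,float)+.5)/5-.5+[205,175]
B=lambda P:(np.array(P,float)+.5)/5-.5+[390,180]
def circ(uv,z):
    p=onplane(c,uv,z)[:,:2]; a=np.linalg.lstsq(np.c_[2*p,np.ones(len(p))],(p**2).sum(1),rcond=None)[0]
    return a[:2],np.sqrt(a[2]+a[0]**2+a[1]**2)
def edge(p): d=p[1]-p[0]; return np.degrees(np.arctan2(d[1],d[0]))
tray=circ(A([(45,190),(297,190),(180,318),(200,67),(270,275),(70,270)]),.012)
plat=circ(A([(508,180),(765,180),(640,303),(545,265),(730,270)]),.034)
jug=circ(A([(557,138),(702,138),(630,66),(629,212)]),.078)
triv=circ(B([(477,365),(590,246),(600,492),(510,455),(510,285)]),.010)
dred=circ(B([(620,345),(757,345),(688,272),(690,416)]),.09)
lid=onplane(c,A([(143,57),(238,150),(138,243),(48,155)]),.092)
knob=onplane(c,A([(133,140)]),.106)[0]
brd=onplane(c,B([(27,73),(291,60),(317,323),(48,338)]),.012)
body=onplane(c,A([(507,43),(775,60),(752,420),(485,400)]),.026)
hand=onplane(c,A([(548,42)]),.068)[0]; lip=onplane(c,A([(694,220)]),.076)[0]
for n in("tray","plat","jug","triv","dred"): print(n,np.round(globals()[n][0],4),round(globals()[n][1],4))
print("lid",lid.mean(0).round(4),[round(edge((lid[i],lid[(i+1)%4])),1) for i in range(4)],"knob",knob.round(4))
print("board",brd.mean(0).round(4),[round(edge((brd[i],brd[(i+1)%4])),1) for i in range(4)])
print("body",[round(edge((body[i],body[(i+1)%4])),1) for i in range(4)],np.linalg.norm(body[0]-body[1]),np.linalg.norm(body[1]-body[2]))
print("jug handle az",edge((np.r_[jug[0],0],hand)),"lip az",edge((np.r_[jug[0],0],lip)))
def ring(p,r,z,n=40): t=np.linspace(0,2*np.pi,n); return np.c_[p[0]+r*np.cos(t),p[1]+r*np.sin(t),0*t+z]
im=cv2.resize(s["color"][130:330,200:440],None,fx=3.3,fy=3,interpolation=cv2.INTER_CUBIC)[:600]
def draw(P,col): cv2.polylines(im,[np.int32((proj(s,P)-[200,130])*[3.3,3])],False,col,1)
for p,r,z in((tray[0],.062,.012),(plat[0],.06,.034),(triv[0],.06,.01)): draw(ring(p,r,z),(0,0,255))
for p,r,z in((jug[0],.032,.078),(jug[0],.032,.034),(dred[0],.0325,.09),(dred[0],.031,.01)): draw(ring(p,r,z),(0,255,0))
draw(np.r_[lid,lid[:1]],(255,0,0)); draw(np.r_[lid,lid[:1]]-[0,0,.088],(255,0,0))
cv2.imwrite("pics/side_ov.png",im[:, :800])
E
python3 m.py
```

```text
tray [0.5548 0.3223] 0.0609
plat [0.5637 0.1025] 0.0599
jug [0.5729 0.1082] 0.0329
triv [ 0.4755 -0.3261] 0.0593
dred [ 0.48   -0.3382] 0.0327
lid [0.5587 0.3246 0.092 ] [np.float64(-132.8), np.float64(135.2), np.float64(47.6), np.float64(-41.5)] knob [0.5609 0.3264 0.106 ]
board [ 0.5523 -0.1176  0.012 ] [np.float64(-85.2), np.float64(-174.8), np.float64(94.7), np.float64(4.9)]
body [np.float64(-92.0), np.float64(177.3), np.float64(87.3), np.float64(-1.8)] 0.12666069852883075 0.1707347468300263
jug handle az 39.54626653025634 lip az -140.24788132523153
```

View pics/side_ov.png

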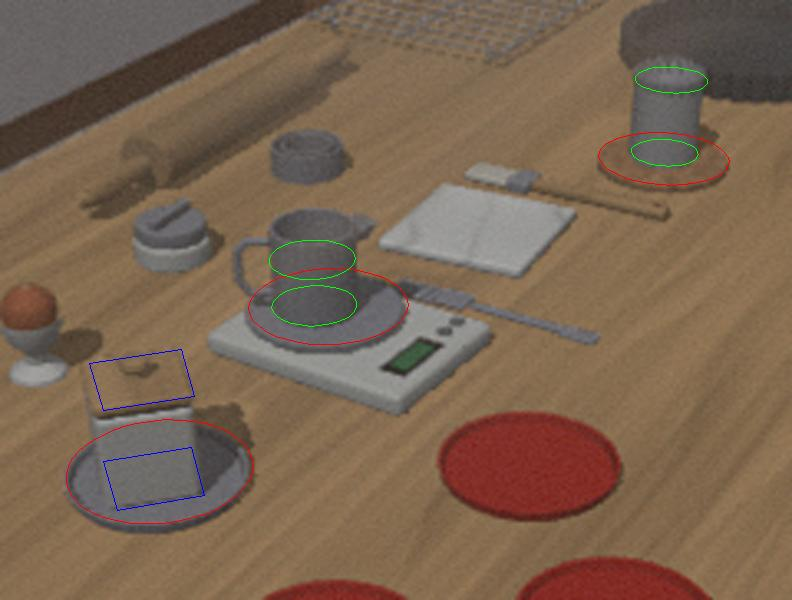

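The overlay shows the tray, platform and trivet rings fit. The jug rim (about 40 px too low here) and the dredger top need their stand heights added, so I'll correct z and work out the first move.

```bash
sed -i 's/,\.078)$/,.112)/; s/(690,416)\]),.09)/(690,416)]),.098)/; s/(48,155)\]),.092)/(48,155)]),.096)/; s/(133,140)\]),.106/(133,140)]),.110/; s/(548,42)\]),.068/(548,42)]),.100/; s/(694,220)\]),.076/(694,220)]),.110/; s/jug\[0\],.032,.078/jug[0],.032,.112/; s/,.0325,.09)/,.0325,.098)/' m.py; python3 m.py
cat > d.py <<'E'
# usage: d.py x y z yaw_of_closing_line(deg): remaining shift (units of 20 mm) and turn (units of 4 deg), tool axes
import sys; from h import *
from scipy.spatial.transform import Rotation as Ro
o=get_obs(); R=Ro.from_quat(o["tool_rot"],scalar_first=True); x,y,z,a=map(float,sys.argv[1:5])
M=R.as_matrix(); cur=np.degrees(np.arctan2(M[1,1],M[0,1])); da=(a-cur+90)%180-90
t=np.radians(cur+da); Y=np.array([np.cos(t),np.sin(t),0]);Z=np.array([0,0,-1.]);T=np.c_[np.cross(Y,Z),Y,Z]
print("t",round(o["t"],2),"pos",o["eef_pos"].round(4),"yaw",cur.round(1),"q7",o["q"][6].round(2),"w",o["gripper_width"],o["grasp_force"],o["contact_force"].round(1))
d=np.array([x,y,z])-o["eef_pos"]
print("shift now-axes",(M.T@d/.02).round(2),"shift after-turn axes",(T.T@d/.02).round(2),"turn",(Ro.from_matrix(M.T@T).as_rotvec(degrees=True)/4).round(2))
E
python3 d.py .48 -.338 .2 -42
```

```text
tray [0.5548 0.3223] 0.0609
plat [0.5637 0.1025] 0.0599
jug [0.5661 0.1093] 0.0319
triv [ 0.4755 -0.3261] 0.0593
dred [ 0.4791 -0.3346] 0.0324
lid [0.558 0.324 0.096] [np.float64(-132.8), np.float64(135.2), np.float64(47.6), np.float64(-41.5)] knob [0.5601 0.3257 0.11  ]
board [ 0.5523 -0.1176  0.012 ] [np.float64(-85.2), np.float64(-174.8), np.float64(94.7), np.float64(4.9)]
body [np.float64(-92.0), np.float64(177.3), np.float64(87.3), np.float64(-1.8)] 0.12666069852883075 0.1707347468300263
jug handle az 39.19923554686484 lip az -140.23593717903157
t 0.3 pos [ 0.1576 -0.6562  0.231 ] yaw -76.5 q7 -0.08 w 1.0001288996354387 0.0 [-0.4  0.  -1. ]
shift now-axes [ 19.39 -11.7    1.55] shift after-turn axes [22.61  1.33  1.55] turn [-0.01 -0.   -8.62]
```

View pics/side_ov.png

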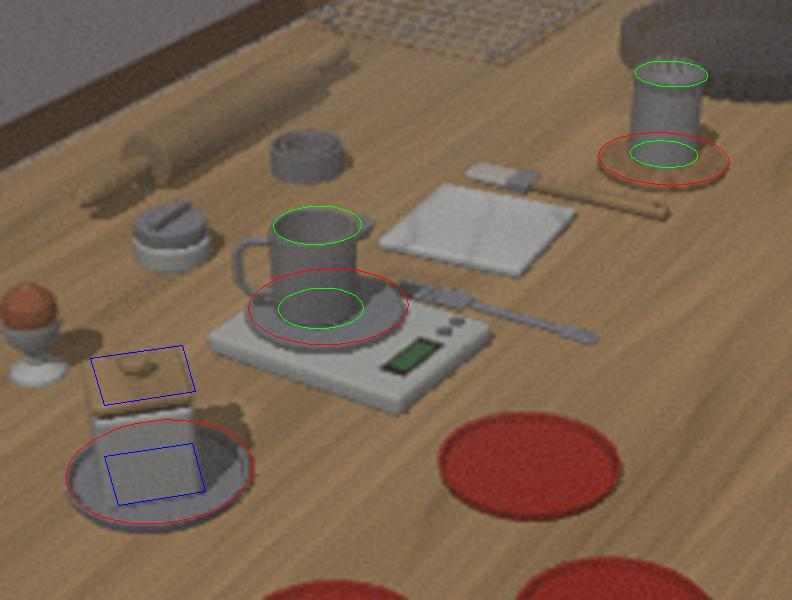

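The overlay now fits the jug, dredger and canister to about 1 px. First I move over the dredger.

jog_arm(
  moves=[0.81,-0.49,0,0,0,0,1,0.81,-0.49,0,0,0,0,1,0.81,-0.49,0,0,0,0,1,0.81,-0.49,0,0,0,0,1,0.81,-0.49,0,0,0,0,1,0.81,-0.49,0,0,0,0,1,0.81,-0.49,0,0,0,0,1,0.81,-0.49,0,0,0,0,1],
  grip_force=40,
)

```text
t: 0.97
eef_pos: [0.2659, -0.5491, 0.2313]
tool_rot: [0.0, 0.993, 0.118, -0.0]
contact_force: [-1.0, -0.1, 0.1]
gripper_width: 1.002
grasp_force: 0.0
```

jog_arm(
  moves=[0.81,-0.49,0,0,0,0,1,0.81,-0.49,0,0,0,0,1,0.81,-0.49,0,0,0,0,1,0.81,-0.49,0,0,0,0,1,0.81,-0.49,0,0,0,0,1,0.81,-0.49,0,0,0,0,1,0.81,-0.49,0,0,0,0,1,0.81,-0.49,0,0,0,0,1],
)

```text
t: 1.63
eef_pos: [0.3737, -0.4426, 0.2314]
tool_rot: [0.0, 0.993, 0.118, 0.0]
contact_force: [0.2, -0.1, 0.0]
gripper_width: 0.998
grasp_force: 0.0
```

jog_arm(
  moves=[0.81,-0.49,0,0,0,0,1,0.81,-0.49,0,0,0,0,1,0.81,-0.49,0,0,0,0,1,0.81,-0.49,0,0,0,0,1,0.81,-0.49,0,0,0,0,1,0.81,-0.49,0,0,0,0,1,0,0,0,0,0,0,1,0,0,0,0,0,0,1],
)

```text
t: 2.3
eef_pos: [0.4546, -0.3626, 0.2313]
tool_rot: [-0.0, 0.993, 0.119, 0.0]
contact_force: [-1.2, -0.5, -0.6]
gripper_width: 0.999
grasp_force: 0.0
```

```bash
python3 d.py .479 -.335 .05 -76.5
```

```text
t 2.3 pos [ 0.4546 -0.3626  0.2313] yaw -76.3 q7 -0.81 w 0.9987900704764465 0.0 [-1.2 -0.5 -0.6]
shift now-axes [ 1.51 -1.05  9.06] shift after-turn axes [ 1.51 -1.06  9.06] turn [-0.   -0.    0.04]
```

jog_arm(
  moves=[0.75,-0.53,0,0,0,0,1,0.75,-0.53,0,0,0,0,1,0,0,0.8,0,0,0,1,0,0,0.8,0,0,0,1,0,0,0.8,0,0,0,1,0,0,0.8,0,0,0,1,0,0,0.8,0,0,0,1,0,0,0,0,0,0,1],
)

```text
t: 2.97
eef_pos: [0.4751, -0.3362, 0.1482]
tool_rot: [-0.001, 0.993, 0.117, -0.002]
contact_force: [-1.2, 0.4, -0.1]
gripper_width: 0.999
grasp_force: 0.0
```

```bash
python3 d.py .479 -.335 .05 -76.5; python3 -c "
from h import *
c=cam('top'); cv2.imwrite('pics/c.png',cv2.resize(c['color'][170:330,430:590],None,fx=3.5,fy=3.5))"
```

```text
t 2.97 pos [ 0.4751 -0.3362  0.1482] yaw -76.6 q7 -0.9 w 0.999027604235433 0.0 [-1.2  0.4 -0.1]
shift now-axes [0.23 0.   4.91] shift after-turn axes [ 0.2  -0.01  4.91] turn [-0.05  0.07 -0.02]
```

View pics/c.png

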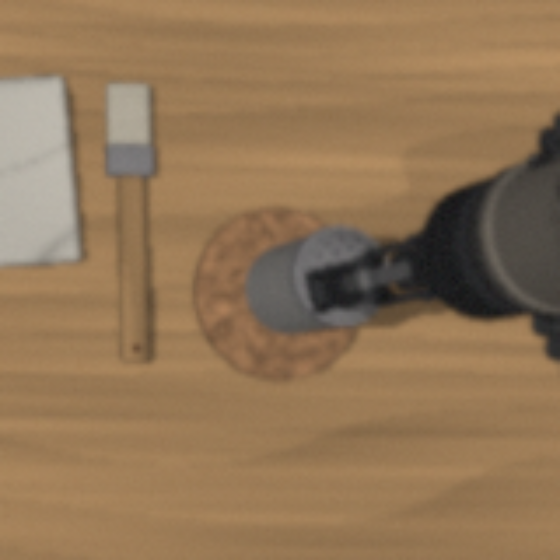

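The gripper hangs over the dredger, with its near finger at about (330,283) in the crop. Descending.

jog_arm(
  moves=[0.1,0,0.7,0,0,0,1,0.1,0,0.7,0,0,0,1,0,0,0.7,0,0,0,1,0,0,0.7,0,0,0,1,0,0,0.7,0,0,0,1,0,0,0.7,0,0,0,1,0,0,0.6,0,0,0,1,0,0,0,0,0,0,1],
)

```text
t: 3.68
eef_pos: [0.4808, -0.335, 0.054]
tool_rot: [-0.001, 0.993, 0.117, -0.001]
contact_force: [-0.1, 0.1, -0.2]
gripper_width: 1.007
grasp_force: 0.0
```

```bash
python3 d.py .479 -.335 .05 -76.5
```

```text
t 3.68 pos [ 0.4808 -0.335   0.054 ] yaw -76.5 q7 -0.93 w 1.0067591557122155 0.0 [-0.1  0.1 -0.2]
shift now-axes [-0.09 -0.02  0.2 ] shift after-turn axes [-0.09 -0.02  0.2 ] turn [-0.02  0.03 -0.01]
```

jog_arm(
  moves=[-0.09,0,0,0,0,0,0.9,0,0,0,0,0,0,0.85,0,0,0,0,0,0,0.8,0,0,0,0,0,0,0.76,0,0,0,0,0,0,0.72,0,0,0,0,0,0,0.6,0,0,0,0,0,0,0.4,0,0,0,0,0,0,0.2],
)

```text
t: 4.35
eef_pos: [0.481, -0.3353, 0.0566]
tool_rot: [0.0, 0.993, 0.118, 0.001]
contact_force: [-1.3, 1.7, 5.9]
gripper_width: 0.748
grasp_force: 42.5
```

jog_arm(
  moves=[0,0,0,0,0,0,0,0,0,0,0,0,0,0,0,0,-0.2,0,0,0,0,0,0,-0.5,0,0,0,0,0,0,-0.5,0,0,0,0,0,0,-0.5,0,0,0,0,0,0,-0.3,0,0,0,0,0,0,0,0,0,0,0],
)

```text
t: 5.02
eef_pos: [0.4813, -0.3361, 0.0975]
tool_rot: [0.001, 0.993, 0.117, 0.001]
contact_force: [-0.3, 1.0, -1.8]
gripper_width: 0.742
grasp_force: 44.4
```

```bash
python3 d.py .552 -.118 .2 -76.5
```

```text
t 5.02 pos [ 0.4813 -0.3361  0.0975] yaw -76.5 q7 -0.91 w 0.7417795797238718 44.40509498119354 [-0.3  1.  -1.8]
shift now-axes [ 5.99 -9.77 -5.14] shift after-turn axes [ 5.98 -9.78 -5.13] turn [ 0.04 -0.04 -0.  ]
```

jog_arm(
  moves=[0.5,-0.81,-0.25,0,0,0,0,0.5,-0.81,-0.25,0,0,0,0,0.5,-0.81,-0.25,0,0,0,0,0.5,-0.81,-0.25,0,0,0,0,0.5,-0.81,0,0,0,0,0,0.5,-0.81,0,0,0,0,0,0.5,-0.81,0,0,0,0,0,0.5,-0.81,0,0,0,0,0],
)

```text
t: 5.68
eef_pos: [0.5278, -0.1897, 0.1152]
tool_rot: [-0.0, 0.993, 0.118, -0.0]
contact_force: [-0.3, 0.3, -1.4]
gripper_width: 0.748
grasp_force: 44.5
```

jog_arm(
  moves=[0.5,-0.81,0,0,0,0,0,0.5,-0.81,0,0,0,0,0,0.5,-0.81,0,0,0,0,0,0.5,-0.81,0,0,0,0,0,0,0,0,0,0,0,0,0,0,0,0,0,0,0,0,0,0,0,0,0,0,0,0,0,0,0,0,0],
)

```text
t: 6.35
eef_pos: [0.551, -0.1197, 0.1151]
tool_rot: [0.0, 0.993, 0.117, -0.0]
contact_force: [0.6, -0.1, -1.9]
gripper_width: 0.743
grasp_force: 44.5
```

```bash
python3 d.py .552 -.118 .059 -76.5
```

```text
t 6.35 pos [ 0.551  -0.1197  0.1151] yaw -76.6 q7 -1.33 w 0.7433059676575072 44.53530728816986 [ 0.6 -0.1 -1.9]
shift now-axes [ 0.07 -0.07  2.81] shift after-turn axes [ 0.07 -0.07  2.81] turn [ 0.01  0.01 -0.02]
```

jog_arm(
  moves=[0.07,-0.07,0.6,0,0,0,0,0,0,0.6,0,0,0,0,0,0,0.6,0,0,0,0,0,0,0.5,0,0,0,0,0,0,0.3,0,0,0,0,0,0,0,0,0,0,0,0,0,0,0,0,0,0,0,0,0,0,0,0,0],
)

```text
t: 7.02
eef_pos: [0.5529, -0.1166, 0.0636]
tool_rot: [0.0, 0.993, 0.118, 0.0]
contact_force: [0.2, -0.4, -1.7]
gripper_width: 0.746
grasp_force: 44.6
```

jog_arm(
  moves=[0,0,0.05,0,0,0,0,0,0,0.05,0,0,0,0,0,0,0.05,0,0,0,0,0,0,0.05,0,0,0,0,0,0,0.05,0,0,0,0,0,0,0,0,0,0,0,0,0,0,0,0,0,0,0,0,0,0,0,0,0],
)

```text
t: 7.68
eef_pos: [0.5529, -0.1165, 0.0587]
tool_rot: [0.0, 0.993, 0.118, 0.0]
contact_force: [-0.1, 0.1, 2.1]
gripper_width: 0.744
grasp_force: 44.5
```

Contact came exactly at the expected height, so I release and rise.

jog_arm(
  moves=[0,0,0,0,0,0,0.76,0,0,0,0,0,0,0.8,0,0,0,0,0,0,0.85,0,0,0,0,0,0,0.9,0,0,0,0,0,0,1,0,0,0,0,0,0,1,0,0,-0.3,0,0,0,1,0,0,-0.5,0,0,0,1],
)

```text
t: 8.35
eef_pos: [0.5517, -0.1164, 0.074]
tool_rot: [-0.0, 0.993, 0.118, -0.001]
contact_force: [0.8, 0.6, 0.4]
gripper_width: 1.0
grasp_force: 0.0
```

jog_arm(
  moves=[0,0,-1,0,0,0,1,0,0,-1,0,0,0,1,0,0,-1,0,0,0,1,0,0,-1,0,0,0,1,0,0,-1,0,0,0,1,0,0,-1,0,0,0,1,0,0,-1,0,0,0,1,0,0,-0.2,0,0,0,1],
)

```text
t: 9.02
eef_pos: [0.5545, -0.1168, 0.223]
tool_rot: [0.001, 0.993, 0.118, 0.003]
contact_force: [0.9, 0.2, 0.5]
gripper_width: 1.001
grasp_force: 0.0
```

```bash
python3 d.py .566 .109 .06 -50.5;  python3 -c "
from h import *
c=cam('side'); cv2.imwrite('pics/e.png',cv2.resize(c['color'][110:310,200:440],None,fx=3,fy=3))"
```

```text
t 9.02 pos [ 0.5545 -0.1168  0.223 ] yaw -76.5 q7 -1.3 w 1.00100138803209 0.0 [0.9 0.2 0.5]
shift now-axes [  3.14 -10.86   8.14] shift after-turn axes [ 7.62 -8.34  8.15] turn [ 0.06 -0.08 -6.5 ]
```

View pics/e.png

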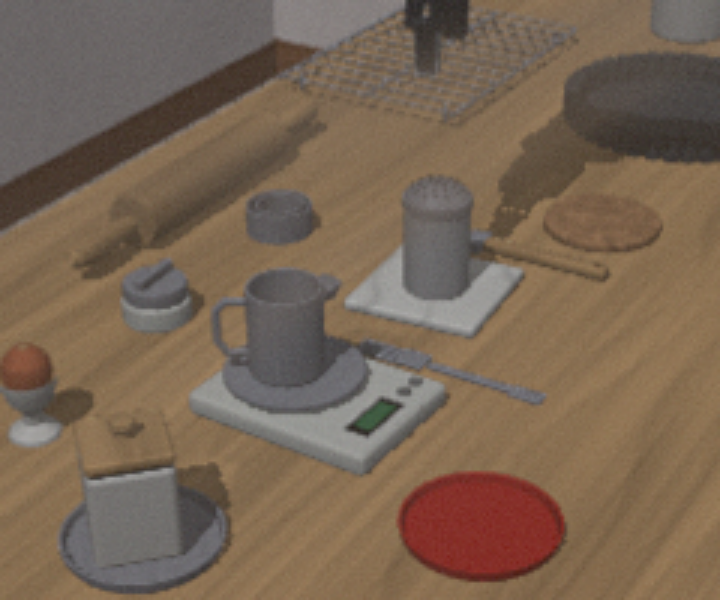

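The dredger stands upright on the board at about (437,240) in the crop. Moving over to the jug.

jog_arm(
  moves=[0.26,-0.9,0,0,0,0,1,0.26,-0.9,0,0,0,0,1,0.26,-0.9,0,0,0,0,1,0.26,-0.9,0,0,0,0,1,0.26,-0.9,0,0,0,0,1,0.26,-0.9,0,0,0,0,1,0.26,-0.9,0,0,0,0,1,0.26,-0.9,0,0,0,0,1],
)

```text
t: 9.73
eef_pos: [0.5586, 0.034, 0.2175]
tool_rot: [0.0, 0.993, 0.118, -0.001]
contact_force: [-0.5, -0.2, -0.1]
gripper_width: 1.002
grasp_force: 0.0
```

jog_arm(
  moves=[0.26,-0.9,0,0,0,0,1,0.26,-0.9,0,0,0,0,1,0.26,-0.9,0,0,0,0,1,0.26,-0.9,0,0,0,0,1,0,0,0,0,0,-0.9,1,0,0,0,0,0,-0.9,1,0,0,0,0,0,-0.9,1,0,0,0,0,0,-0.9,1],
)

```text
t: 10.4
eef_pos: [0.5621, 0.1081, 0.2174]
tool_rot: [0.0, 0.97, 0.243, -0.001]
contact_force: [0.2, 0.1, -0.1]
gripper_width: 0.999
grasp_force: 0.0
```

jog_arm(
  moves=[0,0,0,0,0,-0.9,1,0,0,0,0,0,-0.9,1,0,0,0,0,0,-0.9,1,0,0,0,0,0,-0.2,1,0,0,0,0,0,0,1,0,0,0,0,0,0,1,0,0,0,0,0,0,1,0,0,0,0,0,0,1],
)

```text
t: 11.07
eef_pos: [0.5627, 0.108, 0.2182]
tool_rot: [0.0, 0.941, 0.338, -0.0]
contact_force: [-1.2, -0.5, 0.3]
gripper_width: 0.998
grasp_force: 0.0
```

```bash
python3 d.py .566 .109 .06 -50.5;  python3 -c "
from m import *
im=cv2.cvtColor(c['color'],cv2.COLOR_BGR2HSV)
print(im[252,500],im[252,515],im[300,500])
w=c['color'][215:290,475:545].astype(int); cv2.imwrite('pics/f.png',cv2.resize(c['color'][180:300,400:560],None,fx=5,fy=5,interpolation=cv2.INTER_CUBIC))"
```

```text
t 11.07 pos [0.5627 0.108  0.2182] yaw -50.5 q7 -1.31 w 0.9978091690702905 0.0 [-1.2 -0.5  0.3]
shift now-axes [0.16 0.07 7.91] shift after-turn axes [0.16 0.07 7.91] turn [ 0.    0.   -0.01]
tray [0.5548 0.3223] 0.0609
plat [0.5637 0.1025] 0.0599
jug [0.5661 0.1093] 0.0319
triv [ 0.4755 -0.3261] 0.0593
dred [ 0.4791 -0.3346] 0.0324
lid [0.558 0.324 0.096] [np.float64(-132.8), np.float64(135.2), np.float64(47.6), np.float64(-41.5)] knob [0.5601 0.3257 0.11  ]
board [ 0.5523 -0.1176  0.012 ] [np.float64(-85.2), np.float64(-174.8), np.float64(94.7), np.float64(4.9)]
body [np.float64(-92.0), np.float64(177.3), np.float64(87.3), np.float64(-1.8)] 0.12666069852883075 0.1707347468300263
jug handle az 39.19923554686484 lip az -140.23593717903157
[ 14 117 151] [ 14 119 157] [ 16 117 172]
```

View pics/f.png

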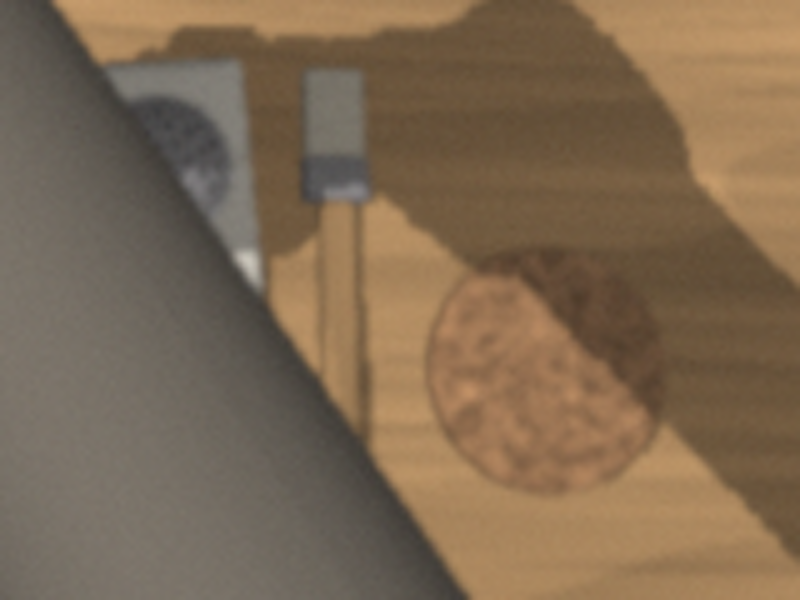

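Here the trivet is fully visible, spanning columns 428-664 and rows 247-494 in the crop. Descending on the jug.

jog_arm(
  moves=[0.16,0.07,0.9,0,0,0,1,0,0,0.9,0,0,0,1,0,0,0.9,0,0,0,1,0,0,0.9,0,0,0,1,0,0,0.9,0,0,0,1,0,0,0.5,0,0,0,1,0,0,0,0,0,0,1,0,0,0,0,0,0,1],
)

```text
t: 11.83
eef_pos: [0.5661, 0.1091, 0.1183]
tool_rot: [-0.0, 0.941, 0.338, -0.0]
contact_force: [0.0, 0.4, 0.0]
gripper_width: 0.998
grasp_force: 0.0
```

```bash
python3 d.py .566 .109 .057 -50.5;  python3 -c "
from h import *
c=cam('top'); F=lambda P:(np.array(P,float)+.5)/5-.5+[400,180]
p=onplane(c,F([(428,370),(664,370),(546,247),(546,494)]),.01); print(p.round(4),p[:2].mean(0),p[2:].mean(0))"
```

```text
t 11.83 pos [0.5661 0.1091 0.1183] yaw -50.5 q7 -1.37 w 0.9976305384540289 0.0 [0.  0.4 0. ]
shift now-axes [-0.    0.    3.07] shift after-turn axes [-0.01 -0.    3.07] turn [-0.    0.01  0.  ]
[[ 0.4739 -0.2672  0.01  ]
 [ 0.4769 -0.386   0.01  ]
 [ 0.5352 -0.3272  0.01  ]
 [ 0.4159 -0.3253  0.01  ]] [ 0.4754272  -0.32661235  0.01      ] [ 0.47550779 -0.32625311  0.01      ]
```

Trivet centre is (0.4755, -0.3264).

jog_arm(
  moves=[0,0,0.7,0,0,0,1,0,0,0.7,0,0,0,1,0,0,0.7,0,0,0,1,0,0,0.5,0,0,0,1,0,0,0.5,0,0,0,1,0,0,0,0,0,0,1,0,0,0,0,0,0,0.9,0,0,0,0,0,0,0.85],
)

```text
t: 12.55
eef_pos: [0.5667, 0.1092, 0.057]
tool_rot: [0.0, 0.941, 0.338, 0.001]
contact_force: [0.2, 0.3, -0.4]
gripper_width: 0.851
grasp_force: 0.0
```

jog_arm(
  moves=[0,0,0,0,0,0,0.8,0,0,0,0,0,0,0.76,0,0,0,0,0,0,0.7,0,0,0,0,0,0,0.5,0,0,0,0,0,0,0.2,0,0,0,0,0,0,0,0,0,0,0,0,0,0,0,0,0,0,0,0,0],
)

```text
t: 13.22
eef_pos: [0.5684, 0.1079, 0.0581]
tool_rot: [0.001, 0.941, 0.337, 0.002]
contact_force: [1.1, -3.8, 7.7]
gripper_width: 0.731
grasp_force: 32.6
```

jog_arm(
  moves=[0,0,-0.3,0,0,0,0,0,0,-0.6,0,0,0,0,0,0,-1,0,0,0,0,0,0,-1,0,0,0,0,0,0,-1,0,0,0,0,0,0,-1,0,0,0,0,0,0,-1,0,0,0,0,0,0,-1,0,0,0,0],
)

```text
t: 13.88
eef_pos: [0.5654, 0.1094, 0.196]
tool_rot: [-0.0, 0.941, 0.338, -0.0]
contact_force: [0.1, -0.3, -1.7]
gripper_width: 0.727
grasp_force: 31.9
```

```bash
python3 d.py .4755 -.3264 .1 -50.5
```

```text
t 13.88 pos [0.5654 0.1094 0.196 ] yaw -50.4 q7 -1.33 w 0.726754331487022 31.93553927114408 [ 0.1 -0.3 -1.7]
shift now-axes [-17.34  13.94   4.8 ] shift after-turn axes [-17.33  13.96   4.8 ] turn [-0.01  0.    0.01]
```

jog_arm(
  moves=[-0.72,0.58,0,0,0,0,0,-0.72,0.58,0,0,0,0,0,-0.72,0.58,0,0,0,0,0,-0.72,0.58,0,0,0,0,0,-0.72,0.58,0,0,0,0,0,-0.72,0.58,0,0,0,0,0,-0.72,0.58,0,0,0,0,0,-0.72,0.58,0,0,0,0,0],
)

```text
t: 14.55
eef_pos: [0.5355, -0.0361, 0.195]
tool_rot: [-0.0, 0.941, 0.338, -0.0]
contact_force: [-0.4, -0.3, -2.0]
gripper_width: 0.727
grasp_force: 32.0
```

jog_arm(
  moves=[-0.72,0.58,0,0,0,0,0,-0.72,0.58,0,0,0,0,0,-0.72,0.58,0,0,0,0,0,-0.72,0.58,0,0,0,0,0,-0.72,0.58,0,0,0,0,0,-0.72,0.58,0,0,0,0,0,-0.72,0.58,0,0,0,0,0,-0.72,0.58,0,0,0,0,0],
)

```text
t: 15.22
eef_pos: [0.5059, -0.1809, 0.195]
tool_rot: [-0.0, 0.941, 0.338, 0.0]
contact_force: [0.1, 0.2, -2.5]
gripper_width: 0.725
grasp_force: 32.0
```

jog_arm(
  moves=[-0.72,0.58,0,0,0,0,0,-0.72,0.58,0,0,0,0,0,-0.72,0.58,0,0,0,0,0,-0.72,0.58,0,0,0,0,0,-0.72,0.58,0.3,0,0,0,0,-0.72,0.58,0.3,0,0,0,0,0,0,0.3,0,0,0,0,0,0,0.3,0,0,0,0],
)

```text
t: 15.88
eef_pos: [0.4835, -0.2899, 0.1705]
tool_rot: [-0.0, 0.941, 0.337, 0.0]
contact_force: [0.4, 0.9, -1.6]
gripper_width: 0.727
grasp_force: 32.0
```

```bash
python3 d.py .4755 -.3264 .037 -50.5
```

```text
t 15.88 pos [ 0.4835 -0.2899  0.1705] yaw -50.6 q7 -0.54 w 0.7272651573584498 31.96026908895874 [ 0.4  0.9 -1.6]
shift now-axes [-1.47  1.16  6.67] shift after-turn axes [-1.47  1.15  6.67] turn [-0.   -0.   -0.02]
```

jog_arm(
  moves=[-0.7,0.57,0,0,0,0,0,-0.7,0.57,0,0,0,0,0,0,0,0.8,0,0,0,0,0,0,0.8,0,0,0,0,0,0,0.8,0,0,0,0,0,0,0.8,0,0,0,0,0,0,0.8,0,0,0,0,0,0,0.8,0,0,0,0],
)

```text
t: 16.55
eef_pos: [0.4776, -0.323, 0.0739]
tool_rot: [-0.0, 0.941, 0.339, 0.0]
contact_force: [0.8, 0.6, -0.2]
gripper_width: 0.725
grasp_force: 32.0
```

jog_arm(
  moves=[0,0,0.6,0,0,0,0,0,0,0.5,0,0,0,0,0,0,0.3,0,0,0,0,0,0,0,0,0,0,0,0,0,0,0,0,0,0,0,0,0,0,0,0,0,0,0,0,0,0,0,0,0,0,0,0,0,0,0],
)

```text
t: 17.22
eef_pos: [0.4774, -0.3252, 0.047]
tool_rot: [0.001, 0.941, 0.338, 0.0]
contact_force: [0.5, -0.3, -1.9]
gripper_width: 0.725
grasp_force: 32.0
```

```bash
python3 d.py .4755 -.3264 .034 -50.5
```

```text
t 17.22 pos [ 0.4774 -0.3252  0.047 ] yaw -50.5 q7 -0.52 w 0.7251430542626685 32.031082448447705 [ 0.5 -0.3 -1.9]
shift now-axes [-0.11 -0.01  0.65] shift after-turn axes [-0.11 -0.01  0.65] turn [ 0.02 -0.01 -0.  ]
```

jog_arm(
  moves=[-0.11,0,0.2,0,0,0,0,0,0,0.15,0,0,0,0,0,0,0.1,0,0,0,0,0,0,0.05,0,0,0,0,0,0,0.05,0,0,0,0,0,0,0.05,0,0,0,0,0,0,0.05,0,0,0,0,0,0,0,0,0,0,0],
)

```text
t: 17.88
eef_pos: [0.4753, -0.3262, 0.034]
tool_rot: [-0.0, 0.941, 0.338, -0.0]
contact_force: [-2.9, 0.4, 7.4]
gripper_width: 0.729
grasp_force: 32.7
```

The jug is down, so I release and rise.

jog_arm(
  moves=[0,0,0,0,0,0,0.75,0,0,0,0,0,0,0.8,0,0,0,0,0,0,0.85,0,0,0,0,0,0,0.9,0,0,0,0,0,0,1,0,0,0,0,0,0,1,0,0,-0.3,0,0,0,1,0,0,-0.5,0,0,0,1],
)

```text
t: 18.55
eef_pos: [0.4745, -0.3258, 0.0489]
tool_rot: [-0.001, 0.941, 0.338, -0.001]
contact_force: [-0.2, -0.6, 0.1]
gripper_width: 1.0
grasp_force: 0.0
```

jog_arm(
  moves=[0,0,-1,0,0,0,1,0,0,-1,0,0,0,1,0,0,-1,0,0,0,1,0,0,-1,0,0,0,1,0,0,-1,0,0,0,1,0,0,-1,0,0,0,1,0,0,-1,0,0,0,1,0,0,-1,0,0,0,1],
)

```text
t: 19.22
eef_pos: [0.4752, -0.3262, 0.2115]
tool_rot: [0.0, 0.941, 0.338, 0.0]
contact_force: [0.6, -0.2, 0.2]
gripper_width: 1.0
grasp_force: 0.0
```

```bash
python3 d.py .558 .324 .048 47
```

```text
t 19.22 pos [ 0.4752 -0.3262  0.2115] yaw -50.5 q7 -0.46 w 0.9997057277913481 0.0 [ 0.6 -0.2  0.2]
shift now-axes [ 23.87 -22.46   8.16] shift after-turn axes [-19.14 -26.6    8.18] turn [ 1.000e-02 -2.000e-02  2.063e+01]
```

jog_arm(
  moves=[0.96,-0.9,0,0,0,0,1,0.96,-0.9,0,0,0,0,1,0.96,-0.9,0,0,0,0,1,0.96,-0.9,0,0,0,0,1,0.96,-0.9,0,0,0,0,1,0.96,-0.9,0,0,0,0,1,0.96,-0.9,0,0,0,0,1,0.96,-0.9,0,0,0,0,1],
)

```text
t: 19.88
eef_pos: [0.5022, -0.1162, 0.2105]
tool_rot: [0.0, 0.941, 0.338, 0.001]
contact_force: [0.7, 0.8, 0.0]
gripper_width: 0.996
grasp_force: 0.0
```

jog_arm(
  moves=[0.96,-0.9,0,0,0,0,1,0.96,-0.9,0,0,0,0,1,0.96,-0.9,0,0,0,0,1,0.96,-0.9,0,0,0,0,1,0.96,-0.9,0,0,0,0,1,0.96,-0.9,0,0,0,0,1,0.96,-0.9,0,0,0,0,1,0.96,-0.9,0,0,0,0,1],
)

```text
t: 20.55
eef_pos: [0.5291, 0.0926, 0.2105]
tool_rot: [0.0, 0.941, 0.338, 0.001]
contact_force: [0.2, -0.2, -0.7]
gripper_width: 0.998
grasp_force: 0.0
```

jog_arm(
  moves=[0.96,-0.9,0,0,0,0,1,0.96,-0.9,0,0,0,0,1,0.96,-0.9,0,0,0,0,1,0.96,-0.9,0,0,0,0,1,0.96,-0.9,0,0,0,0,1,0.96,-0.9,0,0,0,0,1,0.9,-0.8,0,0,0,0,1,0,0,0,0,0,-0.9,1],
)

```text
t: 21.22
eef_pos: [0.552, 0.2782, 0.2107]
tool_rot: [-0.002, 0.929, 0.37, 0.001]
contact_force: [-0.6, 1.4, 0.2]
gripper_width: 1.001
grasp_force: 0.0
```

jog_arm(
  moves=[0,0,0,0,0,-0.9,1,0,0,0,0,0,0,1,0,0,0,0,0,0,1,0,0,0,0,0,0,1,0,0,0,0,0,0,1,0,0,0,0,0,0,1,0,0,0,0,0,0,1,0,0,0,0,0,0,1],
)

```text
t: 21.88
eef_pos: [0.5529, 0.2717, 0.2094]
tool_rot: [0.0, 0.918, 0.396, 0.0]
contact_force: [-0.6, 0.2, -0.1]
gripper_width: 1.001
grasp_force: 0.0
```

```bash
python3 d.py .558 .324 .048 -43; python3 -c "
from h import *
c=cam('side'); cv2.imwrite('pics/g.png',cv2.resize(c['color'][100:340,200:440],None,fx=2.5,fy=2.5))"
```

```text
t 21.88 pos [0.5529 0.2717 0.2094] yaw -43.3 q7 -1.51 w 1.0014552935693755 0.0 [-0.6  0.2 -0.1]
shift now-axes [ 2.08 -1.61  8.07] shift after-turn axes [ 2.09 -1.6   8.07] turn [ 0.   -0.   -0.08]
```

View pics/g.png

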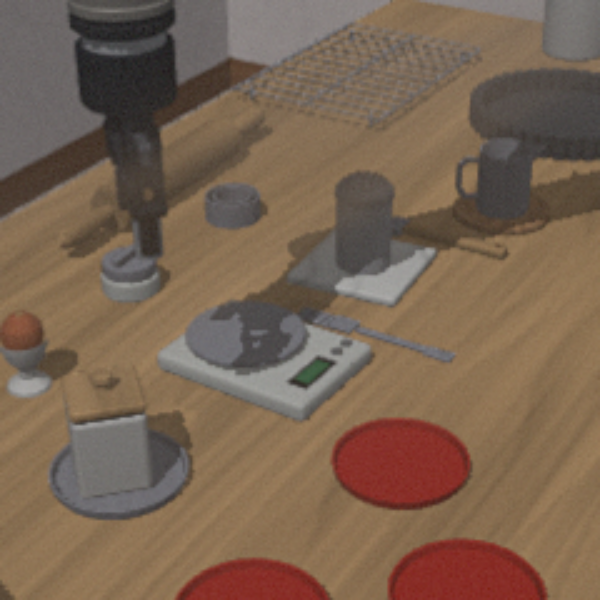

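The jug stands centred on the trivet at about (503,180), and the scale is empty. Next is the canister.

jog_arm(
  moves=[0.7,-0.53,0,0,0,0,1,0.7,-0.53,0,0,0,0,1,0.69,-0.54,0,0,0,-0.08,1,0,0,0.6,0,0,0,1,0,0,0.6,0,0,0,1,0,0,0.6,0,0,0,1,0,0,0.6,0,0,0,1,0,0,0,0,0,0,1],
)

```text
t: 22.6
eef_pos: [0.5569, 0.3215, 0.1574]
tool_rot: [0.001, 0.917, 0.398, -0.003]
contact_force: [-0.4, -0.9, -0.5]
gripper_width: 0.998
grasp_force: 0.0
```

jog_arm(
  moves=[0,0,0,0,0,0,1,0,0,0,0,0,0,1,0,0,0,0,0,0,1,0,0,0,0,0,0,1,0,0,0,0,0,0,1,0,0,0,0,0,0,1,0,0,0,0,0,0,1,0,0,0,0,0,0,1],
)

```text
t: 23.27
eef_pos: [0.5583, 0.3242, 0.1614]
tool_rot: [0.0, 0.917, 0.399, 0.0]
contact_force: [-0.3, -0.6, -0.1]
gripper_width: 0.998
grasp_force: 0.0
```

```bash
python3 d.py .558 .324 .048 -43
```

```text
t 23.27 pos [0.5583 0.3242 0.1614] yaw -43.0 q7 -1.6 w 0.9984700086795695 0.0 [-0.3 -0.6 -0.1]
shift now-axes [-0.02 -0.01  5.67] shift after-turn axes [-0.02 -0.01  5.67] turn [ 0.   -0.    0.01]
```

jog_arm(
  moves=[0,0,0.8,0,0,0,1,0,0,0.8,0,0,0,1,0,0,0.8,0,0,0,1,0,0,0.8,0,0,0,1,0,0,0.8,0,0,0,1,0,0,0.8,0,0,0,1,0,0,0.8,0,0,0,1,0,0,0,0,0,0,1],
)

```text
t: 23.93
eef_pos: [0.5564, 0.3228, 0.0461]
tool_rot: [0.0, 0.917, 0.399, -0.003]
contact_force: [-0.7, -1.2, -1.4]
gripper_width: 1.0
grasp_force: 0.0
```

jog_arm(
  moves=[0,0,0,0,0,0,0.9,0,0,0,0,0,0,0.85,0,0,0,0,0,0,0.8,0,0,0,0,0,0,0.76,0,0,0,0,0,0,0.7,0,0,0,0,0,0,0.5,0,0,0,0,0,0,0.2,0,0,0,0,0,0,0],
)

```text
t: 24.6
eef_pos: [0.56, 0.3239, 0.051]
tool_rot: [0.0, 0.917, 0.399, 0.002]
contact_force: [2.2, -2.8, 6.7]
gripper_width: 0.746
grasp_force: 44.5
```

jog_arm(
  moves=[0,0,0,0,0,0,0,0,0,-0.1,0,0,0,0,0,0,-0.3,0,0,0,0,0,0,-0.6,0,0,0,0,0,0,-0.8,0,0,0,0,0,0,-0.8,0,0,0,0,0,0,-0.8,0,0,0,0,0,0,0,0,0,0,0],
)

```text
t: 25.27
eef_pos: [0.5596, 0.3259, 0.1213]
tool_rot: [-0.001, 0.917, 0.399, 0.003]
contact_force: [0.6, 0.8, -4.4]
gripper_width: 0.743
grasp_force: 45.5
```

```bash
python3 d.py .5637 .1025 .13 -43
```

```text
t 25.27 pos [0.5596 0.3259 0.1213] yaw -42.9 q7 -1.62 w 0.7432325746867406 45.520871579647064 [ 0.6  0.8 -4.4]
shift now-axes [-8.03  7.76 -0.47] shift after-turn axes [-8.03  7.77 -0.43] turn [ 0.01 -0.08  0.01]
```

jog_arm(
  moves=[-0.67,0.65,-0.05,0,0,0,0,-0.67,0.65,-0.05,0,0,0,0,-0.67,0.65,-0.05,0,0,0,0,-0.67,0.65,-0.05,0,0,0,0,-0.67,0.65,0,0,0,0,0,-0.67,0.65,0,0,0,0,0,-0.67,0.65,0,0,0,0,0,-0.67,0.65,0,0,0,0,0],
)

```text
t: 25.93
eef_pos: [0.5606, 0.1739, 0.1207]
tool_rot: [-0.0, 0.917, 0.399, -0.001]
contact_force: [0.5, 1.0, -5.1]
gripper_width: 0.744
grasp_force: 45.5
```

jog_arm(
  moves=[-0.67,0.65,0,0,0,0,0,-0.67,0.65,0,0,0,0,0,-0.67,0.65,0,0,0,0,0,-0.67,0.65,0,0,0,0,0,0,0,0,0,0,0,0,0,0,0,0,0,0,0,0,0,0,0,0,0,0,0,0,0,0,0,0,0],
)

```text
t: 26.6
eef_pos: [0.5625, 0.1016, 0.1212]
tool_rot: [-0.0, 0.917, 0.4, 0.0]
contact_force: [0.6, 0.8, -4.1]
gripper_width: 0.743
grasp_force: 45.7
```

```bash
python3 d.py .5637 .1025 .082 -43
```

```text
t 26.6 pos [0.5625 0.1016 0.1212] yaw -42.9 q7 -1.27 w 0.742859162715457 45.705935060977936 [ 0.6  0.8 -4.1]
shift now-axes [0.07 0.01 1.96] shift after-turn axes [0.07 0.01 1.96] turn [-0.01 -0.01  0.03]
```

jog_arm(
  moves=[0.07,0,0.5,0,0,0,0,0,0,0.5,0,0,0,0,0,0,0.4,0,0,0,0,0,0,0.3,0,0,0,0,0,0,0.1,0,0,0,0,0,0,0.05,0,0,0,0,0,0,0,0,0,0,0,0,0,0,0,0,0,0],
)

```text
t: 27.27
eef_pos: [0.5641, 0.1013, 0.0846]
tool_rot: [0.0, 0.917, 0.399, 0.0]
contact_force: [-0.0, -0.4, -5.5]
gripper_width: 0.744
grasp_force: 45.8
```

jog_arm(
  moves=[0,0,0.05,0,0,0,0,0,0,0.05,0,0,0,0,0,0,0.05,0,0,0,0,0,0,0.02,0,0,0,0,0,0,0,0,0,0,0,0,0,0,0,0,0,0,0,0,0,0,0,0,0,0,0,0,0,0,0,0],
)

```text
t: 27.93
eef_pos: [0.5639, 0.1012, 0.081]
tool_rot: [0.0, 0.917, 0.399, 0.0]
contact_force: [-0.1, -0.8, -3.2]
gripper_width: 0.745
grasp_force: 45.7
```

jog_arm(
  moves=[0,0,0.05,0,0,0,0,0,0,0.03,0,0,0,0,0,0,0,0,0,0,0,0,0,0,0,0,0,0,0,0,0,0,0,0,0,0,0,0,0,0,0,0,0,0,0,0,0,0,0,0,0,0,0,0,0,0],
)

```text
t: 28.6
eef_pos: [0.5639, 0.1011, 0.0809]
tool_rot: [0.0, 0.917, 0.399, 0.0]
contact_force: [-5.2, -2.7, 12.8]
gripper_width: 0.745
grasp_force: 47.3
```

Firm contact. I release and rise to the transit height.

jog_arm(
  moves=[0,0,-0.05,0,0,0,0.75,0,0,0,0,0,0,0.8,0,0,0,0,0,0,0.85,0,0,0,0,0,0,0.9,0,0,0,0,0,0,1,0,0,0,0,0,0,1,0,0,-0.3,0,0,0,1,0,0,-0.5,0,0,0,1],
)

```text
t: 29.27
eef_pos: [0.563, 0.101, 0.0959]
tool_rot: [-0.0, 0.917, 0.399, -0.001]
contact_force: [-0.7, -0.6, 0.6]
gripper_width: 1.003
grasp_force: 0.0
```

jog_arm(
  moves=[0,0,-1,0,0,0,1,0,0,-1,0,0,0,1,0,0,-1,0,0,0,1,0,0,-1,0,0,0,1,0,0,-1,0,0,0,1,0,0,-0.5,0,0,0,1,0,0,0,0,0,0,1,0,0,0,0,0,0,1],
)

```text
t: 29.93
eef_pos: [0.5639, 0.1012, 0.2066]
tool_rot: [0.0, 0.917, 0.399, 0.0]
contact_force: [-0.7, -0.2, -0.8]
gripper_width: 1.001
grasp_force: 0.0
```

```bash
python3 d.py .5528 -.1165 .055 -43
```

```text
t 29.93 pos [0.5639 0.1012 0.2066] yaw -43.0 q7 -1.21 w 1.0008537412628322 0.0 [-0.7 -0.2 -0.8]
shift now-axes [-8.35  7.01  7.58] shift after-turn axes [-8.34  7.02  7.58] turn [ 0.01 -0.01  0.01]
```

jog_arm(
  moves=[-0.84,0.7,0,0,0,0,1,-0.84,0.7,0,0,0,0,1,-0.84,0.7,0,0,0,0,1,-0.84,0.7,0,0,0,0,1,-0.84,0.7,0,0,0,0,1,-0.84,0.7,0,0,0,0,1,-0.84,0.7,0,0,0,0,1,-0.84,0.7,0,0,0,0,1],
)

```text
t: 30.6
eef_pos: [0.5529, -0.0746, 0.2046]
tool_rot: [-0.001, 0.917, 0.399, -0.001]
contact_force: [-0.2, -0.2, 0.2]
gripper_width: 1.001
grasp_force: 0.0
```

jog_arm(
  moves=[-0.84,0.7,0,0,0,0,1,-0.8,0.7,0,0,0,0,1,0,0,0.5,0,0,0,1,0,0,0.5,0,0,0,1,0,0,0.5,0,0,0,1,0,0,0,0,0,0,1,0,0,0,0,0,0,1,0,0,0,0,0,0,1],
)

```text
t: 31.27
eef_pos: [0.5524, -0.1154, 0.1762]
tool_rot: [-0.0, 0.917, 0.4, -0.0]
contact_force: [0.7, 0.4, 0.6]
gripper_width: 1.001
grasp_force: 0.0
```

```bash
python3 d.py .5528 -.1165 .053 -43
```

```text
t 31.27 pos [ 0.5524 -0.1154  0.1762] yaw -42.9 q7 -0.81 w 1.000727109615651 0.0 [0.7 0.4 0.6]
shift now-axes [-0.03  0.05  6.16] shift after-turn axes [-0.03  0.05  6.16] turn [-0.01 -0.    0.03]
```

jog_arm(
  moves=[0,0.05,0.9,0,0,0,1,0,0,0.9,0,0,0,1,0,0,0.9,0,0,0,1,0,0,0.9,0,0,0,1,0,0,0.9,0,0,0,1,0,0,0.9,0,0,0,1,0,0,0.7,0,0,0,1,0,0,0,0,0,0,1],
)

```text
t: 31.93
eef_pos: [0.5516, -0.1166, 0.0522]
tool_rot: [-0.001, 0.917, 0.399, -0.002]
contact_force: [-0.4, -0.6, -0.5]
gripper_width: 0.999
grasp_force: 0.0
```

jog_arm(
  moves=[0,0,0,0,0,0,0.9,0,0,0,0,0,0,0.85,0,0,0,0,0,0,0.8,0,0,0,0,0,0,0.76,0,0,0,0,0,0,0.7,0,0,0,0,0,0,0.5,0,0,0,0,0,0,0.2,0,0,0,0,0,0,0],
)

```text
t: 32.6
eef_pos: [0.5538, -0.1169, 0.0558]
tool_rot: [0.0, 0.917, 0.399, 0.001]
contact_force: [-1.8, 2.1, 7.1]
gripper_width: 0.744
grasp_force: 42.2
```

jog_arm(
  moves=[0,0,0,0,0,0,0,0,0,-0.1,0,0,0,0,0,0,-0.5,0,0,0,0,0,0,-1,0,0,0,0,0,0,-1,0,0,0,0,0,0,-1,0,0,0,0,0,0,-1,0,0,0,0,0,0,-1,0,0,0,0],
)

```text
t: 33.27
eef_pos: [0.5527, -0.1174, 0.168]
tool_rot: [0.0, 0.917, 0.399, 0.0]
contact_force: [1.6, 0.0, -1.7]
gripper_width: 0.745
grasp_force: 44.5
```

jog_arm(
  moves=[0,0,-1,0,0,0,0,0,0,-1,0,0,0,0,0,0,-1,0,0,0,0,0,0,-0.5,0,0,0,0,0,0,0,0,0,0,0,0,0,0,0,0,0,0,0,0,0,0,0,0,0,0,0,0,0,0,0,0],
)

```text
t: 33.93
eef_pos: [0.552, -0.1172, 0.2348]
tool_rot: [-0.001, 0.917, 0.399, -0.001]
contact_force: [-1.6, -0.2, -2.7]
gripper_width: 0.743
grasp_force: 44.5
```

```bash
python3 d.py .5548 .3223 .23 -43;  python3 -c "
from h import *
c=cam('top'); cv2.imwrite('pics/i.png',cv2.resize(c['color'][175:275,205:365],None,fx=5,fy=5,interpolation=cv2.INTER_CUBIC))"
```

```text
t 33.93 pos [ 0.552  -0.1172  0.2348] yaw -43.0 q7 -0.78 w 0.7429476004716166 44.497405886650085 [-1.6 -0.2 -2.7]
shift now-axes [ 16.18 -14.88   0.25] shift after-turn axes [ 16.17 -14.89   0.24] turn [-0.03  0.02  0.01]
```

View pics/i.png

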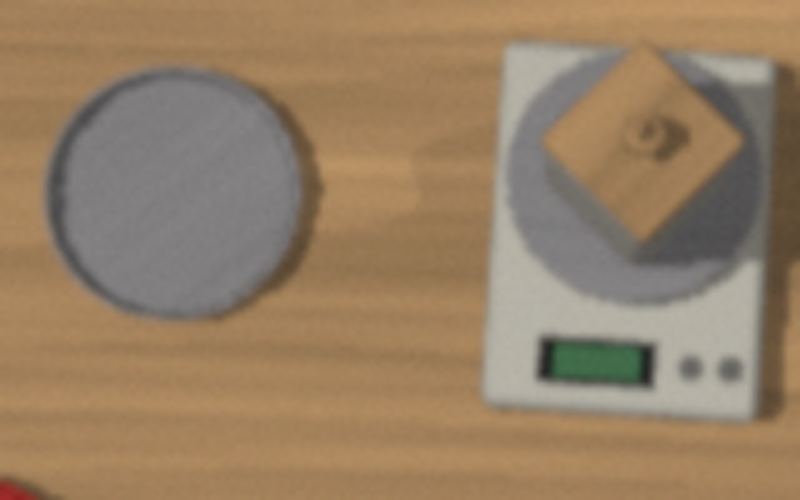

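The tray is now fully visible (columns 45-302, rows 66-320 in the crop) and the canister is on the scale with its lid corners visible. I'll check both while moving.

```bash
python3 -c "
from h import *
c=cam('top'); A=lambda P:(np.array(P,float)+.5)/5-.5+[205,175]
p=onplane(c,A([(45,192),(302,192),(175,66),(177,320)]),.011); print(p.round(4),p[:2].mean(0),p[2:].mean(0))
print(onplane(c,A([(644,43),(745,140),(640,243),(543,140)]),.126).mean(0))"
```

```text
[[0.5531 0.3831 0.011 ]
 [0.5562 0.2604 0.011 ]
 [0.6157 0.3238 0.011 ]
 [0.4935 0.3171 0.011 ]] [0.55464785 0.32176015 0.011     ] [0.55461594 0.32044671 0.011     ]
[0.56238679 0.1039888  0.126     ]
```

jog_arm(
  moves=[0.81,-0.74,0,0,0,0,0,0.81,-0.74,0,0,0,0,0,0.81,-0.74,0,0,0,0,0,0.81,-0.74,0,0,0,0,0,0.81,-0.74,0,0,0,0,0,0.81,-0.74,0,0,0,0,0,0.81,-0.74,0,0,0,0,0,0.81,-0.74,0,0,0,0,0],
)

```text
t: 34.7
eef_pos: [0.5543, 0.0593, 0.2356]
tool_rot: [-0.0, 0.917, 0.399, -0.001]
contact_force: [0.4, 0.0, -2.3]
gripper_width: 0.738
grasp_force: 44.5
```

jog_arm(
  moves=[0.81,-0.74,0,0,0,0,0,0.81,-0.74,0,0,0,0,0,0.81,-0.74,0,0,0,0,0,0.81,-0.74,0,0,0,0,0,0.81,-0.74,0,0,0,0,0,0.81,-0.74,0,0,0,0,0,0.81,-0.74,0,0,0,0,0,0.81,-0.74,0,0,0,0,0],
)

```text
t: 35.37
eef_pos: [0.556, 0.2347, 0.2355]
tool_rot: [-0.0, 0.917, 0.399, -0.001]
contact_force: [0.6, 0.1, -0.6]
gripper_width: 0.742
grasp_force: 44.5
```

jog_arm(
  moves=[0.81,-0.74,0,0,0,0,0,0.81,-0.74,0,0,0,0,0,0.81,-0.74,0,0,0,0,0,0.81,-0.74,0,0,0,0,0,0,0,0.8,0,0,0,0,0,0,0.8,0,0,0,0,0,0,0.8,0,0,0,0,0,0,0,0,0,0,0],
)

```text
t: 36.03
eef_pos: [0.5553, 0.3201, 0.184]
tool_rot: [0.001, 0.917, 0.399, -0.003]
contact_force: [-0.7, -0.5, -2.4]
gripper_width: 0.743
grasp_force: 44.6
```

jog_arm(
  moves=[0,0,0.8,0,0,0,0,0,0,0.8,0,0,0,0,0,0,0.8,0,0,0,0,0,0,0.8,0,0,0,0,0,0,0,0,0,0,0,0,0,0,0,0,0,0,0,0,0,0,0,0,0,0,0,0,0,0,0,0],
)

```text
t: 36.7
eef_pos: [0.558, 0.3222, 0.1258]
tool_rot: [-0.0, 0.917, 0.399, 0.001]
contact_force: [0.6, 0.1, -1.9]
gripper_width: 0.747
grasp_force: 44.6
```

```bash
python3 d.py .5548 .3223 .048 -43
```

```text
t 36.7 pos [0.558  0.3222 0.1258] yaw -43.0 q7 -1.64 w 0.7465264820294057 44.64940845966339 [ 0.6  0.1 -1.9]
shift now-axes [-0.12 -0.12  3.89] shift after-turn axes [-0.11 -0.12  3.89] turn [ 0.01 -0.03  0.01]
```

Canister is about 2 mm off the platform centre, and the tray centre is (0.5546, 0.3215). Lowering the dredger.

jog_arm(
  moves=[-0.13,-0.08,0.8,0,0,0,0,0,0,0.8,0,0,0,0,0,0,0.8,0,0,0,0,0,0,0.6,0,0,0,0,0,0,0.4,0,0,0,0,0,0,0.2,0,0,0,0,0,0,0,0,0,0,0,0,0,0,0,0,0,0],
)

```text
t: 37.37
eef_pos: [0.5547, 0.3211, 0.0529]
tool_rot: [-0.0, 0.917, 0.399, 0.0]
contact_force: [-0.1, 0.1, -2.3]
gripper_width: 0.742
grasp_force: 44.7
```

jog_arm(
  moves=[0,0,0.05,0,0,0,0,0,0,0.05,0,0,0,0,0,0,0.05,0,0,0,0,0,0,0,0,0,0,0,0,0,0,0,0,0,0,0,0,0,0,0,0,0,0,0,0,0,0,0,0,0,0,0,0,0,0,0],
)

```text
t: 38.03
eef_pos: [0.5543, 0.3208, 0.0493]
tool_rot: [-0.0, 0.917, 0.399, 0.0]
contact_force: [0.1, 0.6, -2.9]
gripper_width: 0.742
grasp_force: 44.7
```

jog_arm(
  moves=[0,0,0.05,0,0,0,0,0,0,0.05,0,0,0,0,0,0,0,0,0,0,0,0,0,0,0,0,0,0,0,0,0,0,0,0,0,0,0,0,0,0,0,0,0,0,0,0,0,0,0,0,0,0,0,0,0,0],
)

```text
t: 38.7
eef_pos: [0.5546, 0.3212, 0.0479]
tool_rot: [-0.0, 0.917, 0.399, 0.001]
contact_force: [-0.8, -0.0, 5.3]
gripper_width: 0.746
grasp_force: 44.4
```

Contact. Release, rise and check.

jog_arm(
  moves=[0,0,0,0,0,0,0.76,0,0,0,0,0,0,0.8,0,0,0,0,0,0,0.85,0,0,0,0,0,0,0.9,0,0,0,0,0,0,1,0,0,0,0,0,0,1,0,0,-0.3,0,0,0,1,0,0,-0.5,0,0,0,1],
)

```text
t: 39.37
eef_pos: [0.5536, 0.3202, 0.0628]
tool_rot: [0.0, 0.917, 0.399, -0.001]
contact_force: [0.8, 0.1, -1.1]
gripper_width: 1.0
grasp_force: 0.0
```

jog_arm(
  moves=[0,0,-1,0,0,0,1,0,0,-1,0,0,0,1,0,0,-1,0,0,0,1,0,0,-1,0,0,0,1,0,0,-1,0,0,0,1,0,0,-1,0,0,0,1,0,0,-1,0,0,0,1,0,0,-1,0,0,0,1],
)

```text
t: 40.03
eef_pos: [0.5542, 0.3209, 0.2256]
tool_rot: [-0.0, 0.917, 0.399, 0.001]
contact_force: [1.5, 0.2, -0.0]
gripper_width: 1.001
grasp_force: 0.0
```

jog_arm(
  moves=[0,0,-0.5,0,0,0,1,0,0,0,0,0,0,1,0,0,0,0,0,0,1,0,0,0,0,0,0,1,0,0,0,0,0,0,1,0,0,0,0,0,0,1,0,0,0,0,0,0,1,0,0,0,0,0,0,1],
)

```text
t: 40.7
eef_pos: [0.5541, 0.3207, 0.2326]
tool_rot: [0.0, 0.917, 0.399, -0.001]
contact_force: [0.9, 0.2, -0.1]
gripper_width: 0.998
grasp_force: 0.0
```

```bash
python3 -c "
from h import *
c=cam('side'); im=cv2.resize(c['color'][110:310,200:440],None,fx=3,fy=3)
t=np.linspace(0,6.283,40)
for x,y,z,r,k in((.5546,.3215,.012,.062,0),(.5637,.1025,.034,.06,0),(.4755,-.3264,.01,.06,0),(.5546,.3215,.110-.013,.0325,1),(.4755,-.3264,.088,.032,1)):
    P=np.c_[x+r*np.cos(t),y+r*np.sin(t),0*t+z]; cv2.polylines(im,[np.int32((proj(c,P)+.5-[200,110])*3)],True,(0,255,0) if k else (0,0,255),1)
cv2.imwrite('pics/j.png',im)"
```

```text
(no output)
```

View pics/j.png

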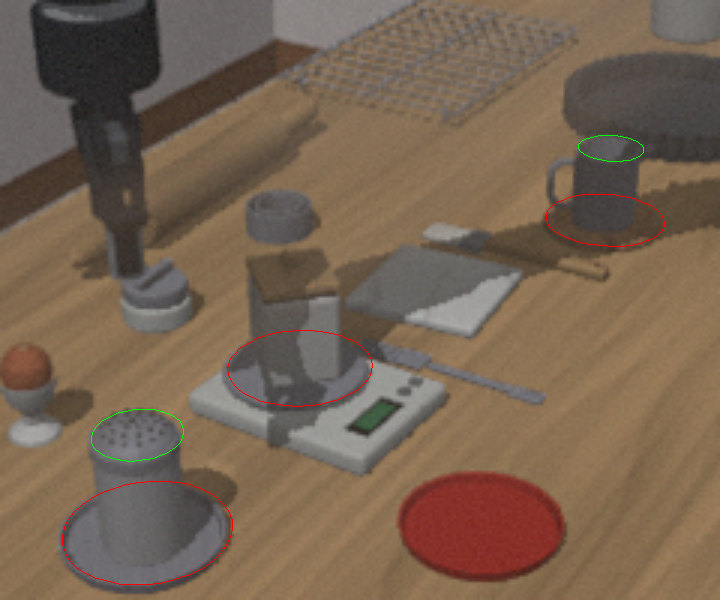

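All three stand upright and centred on their places: dredger in the tray at (137,500), canister on the scale at (293,310), jug on the trivet at (605,185). The fork, brush and egg cup look unmoved.

```bash
python3 -c "
from station import *
print(hand_in())"
```

```text
the job is handed in; nothing more can be done
None
```

The job is handed in at about 41 s: the jug is on the cork stand, the canister on the scale and the dredger in its steel tray, each upright and only a few mm off centre by the camera and arm readings; `hand_in()` returned no verdict.

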